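# Wring the matching setting block onto the seated one

## Task

Make up a double setting block for the glass cutting bar, the way gauge blocks are wrung together: pick the loose steel block that is as long as the one seated in the wooden holder, set it flat and lengthwise on the seated block so that it hangs over one end by a third to a half of its length, then, keeping the faces pressed together, slide it along without lifting until the two blocks lie flush, end over end and side over side. Let go and leave it there; the shorter steel block stays where it lies.

Things in the scene. Friction and masses are not known exactly. Their poses are not given: they have to be found in the camera images.
- long_block: The loose block to use: plain ground steel, 90 (its x) x 35 (its y) x 18 (its z, thick) mm, 0.25 to 0.5 kg, with a small countersunk hole in the middle of its upper face. It lies flat on the bench; grip it across its 35 mm width. Origin: centre of its underside; x along its length. Either end may lead (a half turn makes no difference).
- short_block: The wrong block, to be left where it lies: the same plain steel, 35 x 18 mm section and hole, but only 60 mm long (its x). Origin: centre of its underside.
- seated_top (a point): Centre of the upper face of the seated block: a 90 x 35 x 18 mm steel block let into a wooden holder (120 x 62 mm, 20 mm high) that is fixed to the bench. The seated block cannot move; its upper face is level, 30 mm above the bench, and stands 10 mm proud of the wood all round. x along its length, y across, z up. Sliding may go along x from either end.

How it is judged (in metres and radians):
On the way, in this order (a step that is already met when the one before it is completed fails the run):
1. the long block rests flat on the seated block, lengthwise, hanging over one end by 22 to 65 mm ((x of long_block in the frame of seated_top between 0.022 and 0.065 m or x of long_block in the frame of seated_top between -0.065 and -0.022 m) and y of long_block in the frame of seated_top between -0.012 and 0.012 m and z of long_block in the frame of seated_top between -0.004 and 0.004 m and angle between the x axis of long_block and the x axis of seated_top, either way round below 0.2 rad and angle between long_block's own z axis and vertical below 0.12 rad and contact force between long_block and holder above 0.3 N), for 0.1 s.
2. it slides along in contact with the seated block, 11 to 20 mm still hanging over ((x of long_block in the frame of seated_top between 0.011 and 0.02 m or x of long_block in the frame of seated_top between -0.02 and -0.011 m) and y of long_block in the frame of seated_top between -0.012 and 0.012 m and z of long_block in the frame of seated_top between -0.004 and 0.004 m and angle between the x axis of long_block and the x axis of seated_top, either way round below 0.2 rad and angle between long_block's own z axis and vertical below 0.12 rad and contact force between long_block and holder above 0.3 N).
At the end, for the whole second after the job is handed in: The long block lies at rest flat on the seated block, flush with it within 10 mm along and 10 mm across and within 10 degrees, and the short block is within 20 mm of where it lay (x of long_block in the frame of seated_top between -0.01 and 0.01 m and y of long_block in the frame of seated_top between -0.01 and 0.01 m and z of long_block in the frame of seated_top between -0.003 and 0.003 m and angle between the x axis of long_block and the x axis of seated_top, either way round below 0.175 rad and angle between long_block's own z axis and vertical below 0.12 rad and contact force between long_block and holder above 0.3 N and linear speed of long_block below 0.01 m/s and distance of short_block from where it was at the start of the episode below 0.02 m); the robot touches nothing.
It fails at once if the short block is carried off or knocked away (more than 40 mm) (distance of short_block from where it was at the start of the episode above 0.04 m).
It also fails if it takes over 38 s, if anything falls off the work surface, if the arm or the gripper's body presses on something with over 40 N, if the wrist force passes 120 N, or if a joint passes its speed limit or range.

## Robot

A 6-joint arm with a two-finger parallel gripper is mounted at the origin on a cart in front of the work surface, level with it; the furniture and walls round the work are solid. World frame = base frame: x ahead of the robot, y to its left, z up, the work surface at z = 0. Lengths are in m, angles in degrees, forces in N, time in s.
With the tool pointing down it reaches from about 0.3 to 0.75 m from the base axis. Payload 8.5 kg.
Tool frame: the origin (TCP) lies midway between the tips of the shut fingers; the grasp point (between the pads) lies 19 mm behind it; y points along the fingers, x is the direction in which the jaws open and shut, and the axes are right-handed (so a half turn about y gives the same grasp; the last joint's range is limited). The gripper opens to 85 mm and grips with 20 to 120 N. Pads are 22 mm wide; open, the fingers measure 114 mm over their backs; the gripper's body (76 mm by 85 mm) begins 54 mm behind the grasp point. The pads swing forward as they close: fully open they stand 13 mm farther back than shut.
Start: joints at [-81.95, 21.807, 74.336, -0, 83.858, -12.336], TCP at [0.192, -0.516, 0.231] pointing down, gripper open.
Joint ranges: [-178.18, 178.18], [-50.72, 133.34], [12.68, 142.11], [-81.47, 261.47], [9.98, 163.14], [-165.26, 165.26]. Speed limits (degrees/s): [136.94, 136.94, 180, 180, 180, 180].

## Interface

Orientations are given as a 3x3 rotation matrix whose columns are the frame's x, y, z axes.
In Python, from rig import env gives the robot as it stands.
- The arm moves only by the tool carry_out, never from a script. Its argument "plan" is a list of rows, each a list of 3 entries, a list of its own where there are three numbers: the shift along the tool's x, y, z in m, then the turn, a rotation vector about the tool's x, y, z in degrees, then the finger opening in m, from 0 to 0.0854. In form: [[[dx, dy, dz], [ax, ay, az], jaw], ...]. A call has 1 to 8 rows; each row shifts and turns the commanded pose from where the row before left it, along the tool's axes as they then stand; what a row does not reach is not made up. A row lasts 1/8 s, in which the tool goes at most 62.5 mm and 10.7 degrees, less where a joint would pass 70% of its speed; a pose out of reach is approached as far as the arm can. A call is refused whole if a number of a shift passes 0.0625 or a number of a turn 10.7, either way. A call with a gripper value outside its range is refused whole. The fingers move at their own pace and stop on an object; "force" is the grip in N (left out, the last holds). Time passes only in rows, so rows that do not move let the fingers close. It gives the time, the measured TCP pose, the force and the opening at its end, in the units of the state.
- env.observe(): the state, without advancing time (a new reading comes with each control period).
- env.get_image(name): name is "side" or "top" or "wrist"; returns a dict with "image" (400x640x3 uint8, red, green, blue), "vfov" (degrees; the focal length in pixels is half the picture's height over the tangent of half this angle, whatever the lens; pixels are square), "cx", "cy" (the principal point, pixels), "k1" (the pictures are not rectified: a ray, as slopes to the right and down, at radius r is drawn at 1 + k1 r^2 times it, then the intrinsics apply), "rvec" (rotation vector, rad) and "tvec" (3), from world to camera coordinates, as OpenCV has them; the wrist camera has in their place "tool_from_camera" (4x4, takes a point from camera to tool coordinates, whose origin is the TCP and whose axes are the tool frame's). Camera axes: x right, y down, z forward; pixel columns grow to the right and rows downward; lengths in m; the calibration is good to about 2 mm. A picture is of the moment at which its call begins: read the wrist's pose just before it. There is no depth.
- env.close_job(): hands the job in, once; it reports no verdict.
Trained networks look in a picture, given as the dict that the camera call returned (one of the last four; its "shot" number tells which), for a name from the list of things; names that differ only in an ending like _2 or _b are one class to them, and where a whole thing is asked for, a point or a joint stands for the part that bears it (a point fixed in the world has none). Each returns a list of dicts, best first, with "conf" (0 to 1); they miss things now and then, are a little off and sometimes report something else, mostly with a low value. They report only what shows in the picture. A call takes as long as a camera call.
- env.outline_of(target, picture): "mask" (400x640 bool, what is visible of it) and "pixel" ([row, column] in pixels, amid what is visible of it).
The state is a dict: "time_s": time; "q": joint angles; "qvel": joint speeds; "joint_efforts": joint torques, N m; "position": TCP position; "tool_rot": TCP orientation; "ft_force": force on the tool from outside, world axes, zero at the start; "wrist_torque": the same for the moment, N m; "grip_width": finger opening in m.
Only numpy, scipy, OpenCV 4.12 (cv2) and the standard library are available. Lean on these libraries where they do the work, as an engineer would, in place of code of your own. Each camera call takes 0.05 s, during which the arm holds its last target.

## Working session

There is one attempt and no reset: what is moved stays moved. The work goes in short steps, Python scripts to look and compute and a tool call to move; the robot and the scene stay as the last step left them, time stands still between calls to the robot, and variables do not carry over. Pictures are saved under pics/ and viewed, and the job is handed in when it is done.

Besides the shell and the picture viewer there is one more tool, called after "Emit:" as name(argument=value, ...), one argument or row to a line, values as JSON. carry_out: Moves the arm, as the interface text tells. Its arguments: {"type":"object","properties":{"plan":{"type":"array","items":{"type":"array"}},"force":{"type":"number"}},"required":["plan"]}

```bash
ls; mkdir -p pics; cat > h.py <<'E'
import numpy as np, cv2
from rig import env
def K(p):
    f=200/np.tan(np.radians(p['vfov'])/2); return f
def cam(p,state=None):
    # returns R,t camera->world
    if 'rvec' in p and p['rvec'] is not None:
        R=cv2.Rodrigues(np.array(p['rvec'],float))[0]; t=np.array(p['tvec'],float)
        return R.T,-R.T@t
    T=np.array(p['tool_from_camera']); Rt=np.array(state['tool_rot']); 
    return Rt@T[:3,:3], Rt@T[:3,3]+np.array(state['position'])
def ray(p,uv,state=None):
    f=K(p); d=(np.array(uv,float)-[p['cx'],p['cy']])/f
    r=d.copy()
    for _ in range(20): r=d/(1+p['k1']*(r@r))
    R,o=cam(p,state); v=R@np.array([r[0],r[1],1]); return o,v/np.linalg.norm(v)
def onplane(p,uv,z,state=None):
    o,v=ray(p,uv,state); return o+v*(z-o[2])/v[2]
def proj(p,P,state=None):
    R,o=cam(p,state); c=R.T@(np.array(P)-o); s=c[:2]/c[2]; s=s*(1+p['k1']*(s@s)); return s*K(p)+[p['cx'],p['cy']]
def save(p,n): cv2.imwrite('pics/'+n,cv2.cvtColor(p['image'],cv2.COLOR_RGB2BGR))
E
python3 - <<'E'
from h import *
s=env.observe(); print(s)
import pickle
d={}
for n in ['side','top','wrist']:
    p=env.get_image(n); save(p,n+'0.png'); d[n]=p
    print(n,{k:v for k,v in p.items() if k!='image'})
    for t in ['long_block','short_block','seated_top']:
        try:
            for o in env.outline_of(t,p)[:3]:
                m=o['mask'].astype('uint8'); r=cv2.minAreaRect(np.argwhere(m)[:,::-1].astype('float32')); print(t,o['conf'],o['pixel'],m.sum(),r); d[n,t]=o if (n,t) not in d else d[n,t]
        except Exception as e: print(t,e)
pickle.dump((s,d),open('d0.pkl','wb'))
E
```

```text
pics
{'time_s': 0.0, 'q': array([-8.19500023e+01,  2.18403453e+01,  7.43852628e+01, -9.50329856e-05,
        8.38588836e+01, -1.23373142e+01]), 'qvel': array([-0.06652742, -0.1043958 , -0.05971305,  0.00317739,  0.01493337,
        0.07716227]), 'joint_efforts': array([-1.78171333e-03, -4.48466349e+01, -2.31279945e+01, -2.21172613e-04,
        4.87877405e-03,  1.91704679e-06]), 'position': array([ 0.19154096, -0.51524882,  0.23071483]), 'tool_rot': array([[ 3.48364495e-01, -2.08139690e-04,  9.37359128e-01],
       [-9.37358044e-01,  1.45989524e-03,  3.48364416e-01],
       [-1.44095459e-03, -9.99998913e-01,  3.13474257e-04]]), 'ft_force': array([ 0.63763884, -0.26986156,  0.80735694]), 'wrist_torque': array([ 0.03087765, -0.02138021, -0.04386023]), 'grip_width': 0.08544537988555487}
side {'vfov': 55.4935075617907, 'cx': 321.0926031292843, 'cy': 196.83608741486938, 'k1': -0.048557421693831676, 'rvec': array([ 2.27635425, -0.2416425 ,  0.12991375]), 'tvec': array([-0.51238804,  0.09734709,  0.81800994]), 'shot': 1}
long_block 0.68 [297.1, 353.8] 957 ((354.0, 296.5), (21.46625328063965,
[... 888 characters left out ...]
5001220703125), (45.53679656982422, 19.28989028930664), 71.56504821777344)
seated_top 0.81 [204.1, 206.4] 2019 ((205.00003051757812, 205.00001525878906), (62.089115142822266, 33.469913482666016), 75.96376037597656)
wrist {'vfov': 71.38933672062139, 'cx': 318.2576015408953, 'cy': 202.13995117660377, 'k1': -0.03191398990516826, 'tool_from_camera': array([[ 9.99999952e-01, -2.91519399e-04, -1.05785116e-04,
         1.84952385e-04],
       [ 6.33961697e-06, -3.21823205e-01,  9.46799781e-01,
        -1.42476288e-01],
       [-3.10054608e-04, -9.46799736e-01, -3.21823188e-01,
         8.21039053e-02],
       [ 0.00000000e+00,  0.00000000e+00,  0.00000000e+00,
         1.00000000e+00]]), 'shot': 3}
```

View pics/side0.png

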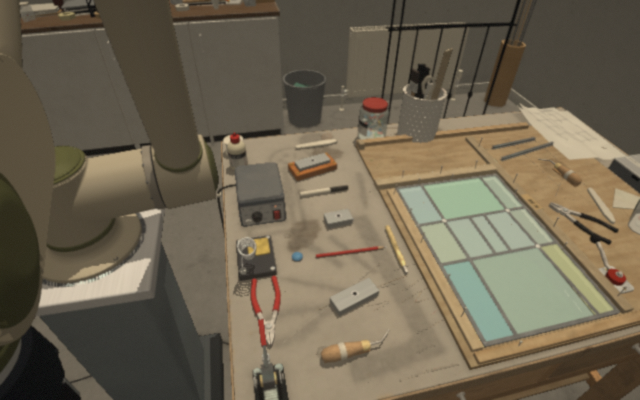

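View pics/top0.png

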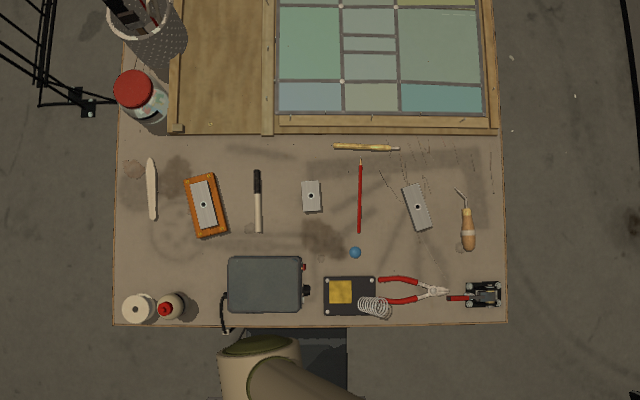

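View pics/wrist0.png

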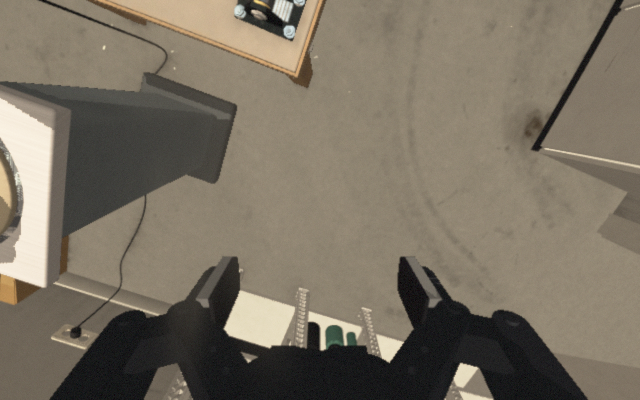

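```bash
python3 - <<'E'
import pickle
import h; from h import *
s,d=pickle.load(open('d0.pkl','rb'))
for t,z in [('long_block',.018),('short_block',.018),('seated_top',.03)]:
  for n in ['top','side']:
    p=d[n]; m=d[n,t]['mask'].astype('uint8')
    c=max(cv2.findContours(m,0,cv2.CHAIN_APPROX_NONE)[0],key=len)[:,0].astype(float)
    W=np.array([onplane(p,u,z)[:2] for u in c],'float32')
    (a,b),wh,an=cv2.minAreaRect(W*1000); print(t,n,a,b,wh,an)
    print(' campos',cam(p)[1]) if t=='long_block' else 0
E
```

```text
long_block top 529.809814453125 -256.9146423339844 (89.89088439941406, 37.514408111572266) 16.96885108947754
 campos [ 0.45300916 -0.04777155  0.93398681]
long_block side 528.6709594726562 -264.36895751953125 (92.95358276367188, 43.27036666870117) 18.102127075195312
 campos [ 0.37185472 -0.64965626  0.61711348]
short_block top 551.4315795898438 -49.42290115356445 (58.40060806274414, 34.51305389404297) 3.0927298069000244
short_block side 551.3110961914062 -56.27223205566406 (64.00646209716797, 48.72477340698242) 5.333495616912842
seated_top top 534.1102294921875 153.84963989257812 (120.71990203857422, 64.7415542602539) 14.69455623626709
seated_top side 531.2807006835938 136.5130615234375 (127.9388656616211, 85.44570922851562) 16.98463249206543
```

The side view shows the long block at about (354,297), the short block at (339,218) and the holder at (312,165). The top view shows them at (416,207), (311,196) and (205,204). The wrist camera shows only the floor so far, so I'm moving it over the long block.

Emit:
carry_out(
  plan=[
    [[-0.0156,0,0.051],[0,0.5,0],0.085],
    [[-0.0156,0,0.051],[0,0.5,0],0.085],
    [[-0.0156,0,0.051],[0,0.5,0],0.085],
    [[-0.0156,0,0.051],[0,0.5,0],0.085],
    [[-0.0156,0,0.051],[0,0.5,0],0.085],
    [[-0.0156,0,0.051],[0,0.5,0],0.085],
    [[-0.0156,0,0.051],[0,0.4,0],0.085],
    [[-0.0156,0,0.051],[0,0,0],0.085],
  ],
)

```text
time_s: 1.6
position: [0.5396, -0.2657, 0.2314]
tool_rot: [[0.292, 0.0, 0.956], [-0.956, -0.0, 0.292], [0.0, -1.0, 0.0]]
ft_force: [0.5, -0.4, -0.0]
grip_width: 0.0848
```

Emit:
carry_out(
  plan=[
    [[0,0,0],[0,0,0],0.085],
    [[0,0,0],[0,0,0],0.085],
  ],
)

```text
time_s: 1.85
position: [0.5379, -0.267, 0.2312]
tool_rot: [[0.292, -0.001, 0.956], [-0.956, -0.0, 0.292], [-0.0, -1.0, -0.0]]
ft_force: [-0.2, 0.6, -0.8]
grip_width: 0.0853
```

```bash
python3 - <<'E'
from h import *
import pickle
s=env.observe(); print(s['position'],s['tool_rot'],s['qvel'])
p=env.get_image('wrist'); save(p,'wrist1.png'); 
o=env.outline_of('long_block',p); print([(x['conf'],x['pixel']) for x in o])
pickle.dump((s,p,o),open('d1.pkl','wb'))
m=o[0]['mask'].astype('uint8')
for z in (.018,):
    c=max(cv2.findContours(m,0,cv2.CHAIN_APPROX_NONE)[0],key=len)[:,0].astype(float)
    W=np.array([onplane(p,u,z,s)[:2] for u in c],'float32')
    print(cv2.minAreaRect(W*1000))
E
```

```text
[ 0.53791238 -0.26701776  0.2311645 ] [[ 2.92334786e-01 -5.09379808e-04  9.56315907e-01]
 [-9.56316035e-01 -2.89663371e-05  2.92334809e-01]
 [-1.21208480e-04 -9.99999870e-01 -4.95595946e-04]] [-1.36354685 -0.47983579  0.34453768 -0.05766775 -0.04778022 -0.00202858]
[(0.95, [176.3, 309.9])]
((530.5294799804688, -260.5723876953125), (90.27684783935547, 34.677574157714844), 17.41989517211914)
```

View pics/wrist1.png

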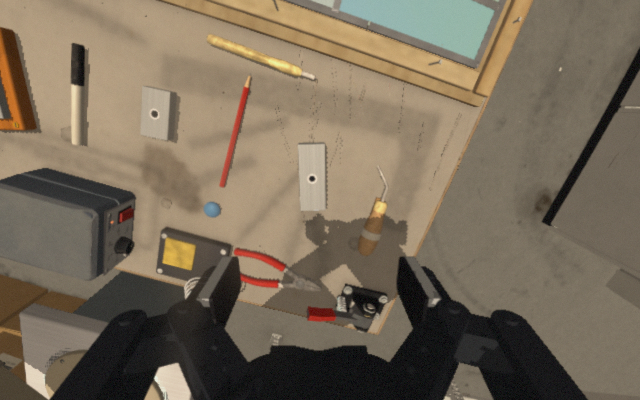

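The wrist view shows the long block at about (312,178), lying along the tool's z, with its hole at (312,179). I'll triangulate the hole for height before descending.

```bash
python3 - <<'E'
from h import *
import pickle
s0,d=pickle.load(open('d0.pkl','rb')); s,p,o=pickle.load(open('d1.pkl','rb'))
def hole(p,m,r=None):
    g=cv2.cvtColor(p['image'],cv2.COLOR_RGB2GRAY).astype(float)
    mm=cv2.erode(cv2.morphologyEx(m.astype('uint8'),cv2.MORPH_CLOSE,np.ones((7,7))),np.ones((5,5)))>0
    w=np.where(mm,np.clip(np.median(g[mm])-40-g,0,None),0)
    ys,xs=np.nonzero(w); ww=w[ys,xs]; 
    cx,cy=np.median(xs),np.median(ys); k=np.hypot(xs-cx,ys-cy)<6
    return np.array([np.sum(xs[k]*ww[k]),np.sum(ys[k]*ww[k])])/ww[k].sum()
def tri(obs):
    A=np.zeros((3,3));b=np.zeros(3)
    for p,u,st in obs:
        c,v=ray(p,u,st);M=np.eye(3)-np.outer(v,v);A+=M;b+=M@c
    X=np.linalg.solve(A,b); return X,[np.linalg.norm(proj(p,X,st)-u) for p,u,st in obs]
for t in ['long_block','short_block','seated_top']:
    L=[]
    for n in ['top','side']:
        u=hole(d[n],d[n,t]['mask']); L.append((d[n],u,None)); print(t,n,u,onplane(d[n],u,.03 if 'sea' in t else .018))
    if t=='long_block':
        u=hole(p,o[0]['mask']); L.append((p,u,s)); print(u,onplane(p,u,.018,s))
        print('top+wrist',tri([L[0],L[2]]))
    print(t,tri(L))
E
```

```text
long_block top [417.02345059 206.17085427] [ 0.53121893 -0.25900358  0.018     ]
long_block side [354.03454894 304.29942418] [ 0.52373572 -0.28138466  0.018     ]
[311.6264637  178.21545667] [ 0.52993591 -0.26054743  0.018     ]
top+wrist (array([ 0.53068182, -0.2596501 ,  0.01899841]), [np.float64(0.4993375742529773), np.float64(0.746921992228249)])
long_block (array([ 0.52920369, -0.2641151 , -0.00477003]), [np.float64(1.959016246206149), np.float64(1.5612006281584117), np.float64(3.8208088359410954)])
short_block top [310.67567568 195.22332859] [ 0.55321463 -0.05012173  0.018     ]
short_block side [337.80081855 222.78717599] [ 0.54694846 -0.07150549  0.018     ]
short_block (array([ 0.55459051, -0.04997825, -0.00439905]), [np.float64(0.5442312563761565), np.float64(0.4697398708015699)])
seated_top top [214.31891026 209.26282051] [0.52532183 0.13551271 0.03      ]
seated_top side [310.07772021 173.77202073] [0.51830071 0.10124596 0.03      ]
seated_top (array([ 0.52708847,  0.14212152, -0.00201907]), [np.float64(0.40275222371718516), np.float64(0.3005950748403871)])
```

Emit:
carry_out(
  plan=[
    [[-0.0085,0.04,-0.0053],[0,0,0],0.085],
    [[0,0.045,0],[0,0,0],0.085],
    [[0,0.045,0],[0,0,0],0.085],
    [[0,0.04,0],[0,0,0],0.085],
    [[0,0.025,0],[0,0,0],0.085],
    [[0,0.015,0],[0,0,0],0.085],
    [[0,0.01,0],[0,0,0],0.085],
    [[0,0,0],[0,0,0],0.085],
  ],
)

```text
time_s: 2.95
position: [0.5305, -0.2605, 0.0114]
tool_rot: [[0.292, -0.0, 0.956], [-0.956, 0.0, 0.292], [-0.0, -1.0, -0.0]]
ft_force: [-0.2, -0.2, -0.5]
grip_width: 0.0851
```

```bash
python3 - <<'E'
from h import *
s=env.observe(); print(s['position'],s['ft_force'])
p=env.get_image('wrist'); save(p,'wrist2.png')
o=env.outline_of('long_block',p)
for x in o[:1]:
    c=max(cv2.findContours(x['mask'].astype('uint8'),0,cv2.CHAIN_APPROX_NONE)[0],key=len)[:,0].astype(float)
    W=np.array([onplane(p,u,.018,s)[:2] for u in c],'float32'); print(x['conf'],cv2.minAreaRect(W*1000))
E
```

```text
[ 0.53053584 -0.26053326  0.01138082] [-0.15022845 -0.21449786 -0.50110772]
0.85 ((532.2120361328125, -260.0448913574219), (93.10981750488281, 34.707481384277344), 17.81118392944336)
```

View pics/wrist2.png

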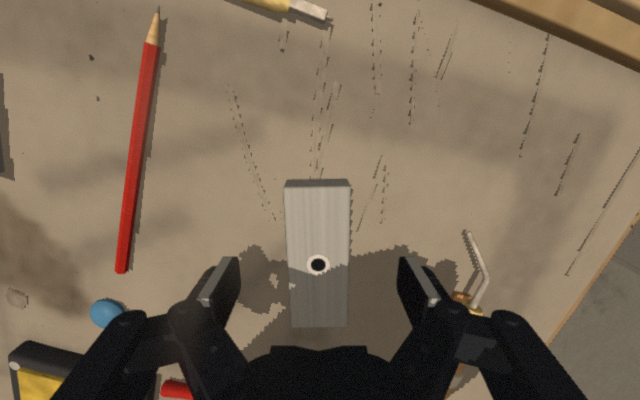

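The block sits centred between the open fingers, with its hole at (318,265). I'll lower by 7 mm and close.

Emit:
carry_out(
  plan=[
    [[0,0.007,0],[0,0,0],0.085],
    [[0,0,0],[0,0,0],0.06],
    [[0,0,0],[0,0,0],0.04],
    [[0,0,0],[0,0,0],0.02],
    [[0,0,0],[0,0,0],0.02],
    [[0,0,0],[0,0,0],0.02],
    [[0,0,0],[0,0,0],0.02],
  ],
  force=60,
)

```text
time_s: 3.92
position: [0.5308, -0.2603, 0.0048]
tool_rot: [[0.292, 0.001, 0.956], [-0.956, -0.0, 0.292], [0.0, -1.0, 0.0]]
ft_force: [0.2, 1.5, 5.4]
grip_width: 0.0335
```

Emit:
carry_out(
  plan=[
    [[0,0,0],[0,0,0],0.02],
    [[0,0,0],[0,0,0],0.02],
    [[0,-0.01,0],[0,0,0],0.02],
    [[0,-0.02,0],[0,0,0],0.02],
    [[0,-0.03,0],[0,0,0],0.02],
    [[0,-0.03,0],[0,0,0],0.02],
    [[0,-0.03,0],[0,0,0],0.02],
    [[0,0,0],[0,0,0],0.02],
  ],
)

```text
time_s: 4.92
position: [0.5312, -0.2607, 0.126]
tool_rot: [[0.292, 0.003, 0.956], [-0.956, -0.002, 0.292], [0.003, -1.0, 0.002]]
ft_force: [0.3, 0.4, -5.1]
grip_width: 0.0336
```

```bash
python3 - <<'E'
from h import *
s=env.observe(); print(s['position'],s['ft_force'],s['wrist_torque'])
p=env.get_image('wrist'); save(p,'wrist3.png')
p=env.get_image('side'); save(p,'side3.png')
E
```

```text
[ 0.53118722 -0.2607228   0.12596221] [ 0.27390468  0.39723744 -5.12003258] [-0.02827329  0.00281964 -0.00705353]
```

View pics/wrist3.png

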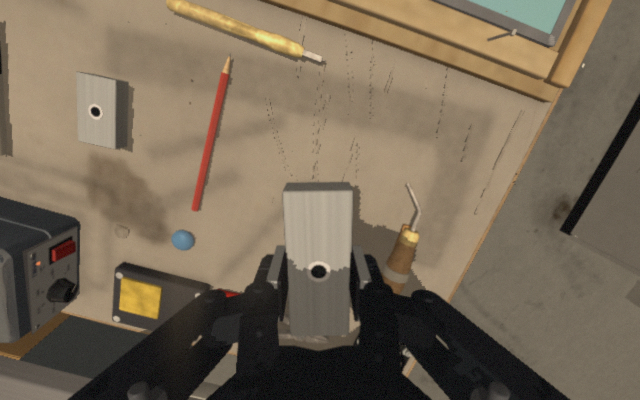

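View pics/side3.png

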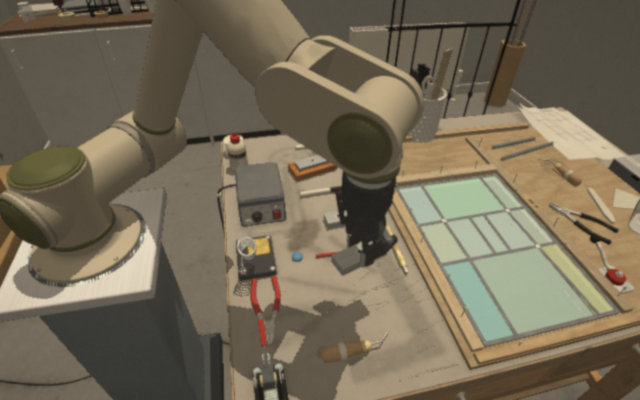

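The block is held square, with its hole at (319,271), and the short block is untouched at (97,112). Next is a look at the holder from a hover short of it.

Emit:
carry_out(
  plan=[
    [[-0.03,-0.02,0.004],[0,0,0],0.02],
    [[-0.05,-0.02,0.005],[0,0,0],0.02],
    [[-0.055,-0.02,0.005],[0,0,0],0.02],
    [[-0.055,-0.014,0.005],[0,0,0],0.02],
    [[-0.055,0,0.005],[0,0,0],0.02],
    [[-0.055,0,0.005],[0,0,0],0.02],
    [[-0.05,0,0.004],[0,0,0],0.02],
    [[-0.045,0,0.004],[0,0,0],0.02],
  ],
)

```text
time_s: 6.02
position: [0.4493, 0.1299, 0.1968]
tool_rot: [[0.292, -0.003, 0.956], [-0.956, -0.0, 0.292], [-0.001, -1.0, -0.003]]
ft_force: [0.4, -0.0, -6.0]
grip_width: 0.0334
```

Emit:
carry_out(
  plan=[
    [[0,0,0],[0,0,0],0.02],
    [[0,0,0],[0,0,0],0.02],
    [[0,0,0],[0,0,0],0.02],
  ],
)

```text
time_s: 6.4
position: [0.4508, 0.1274, 0.1978]
tool_rot: [[0.291, -0.001, 0.957], [-0.957, -0.0, 0.291], [-0.0, -1.0, -0.001]]
ft_force: [0.2, 0.4, -4.2]
grip_width: 0.0335
```

```bash
python3 - <<'E'
from h import *
import pickle
s=env.observe(); print(s['position'],s['tool_rot'],np.abs(s['qvel']).max())
p=env.get_image('wrist'); save(p,'wrist4.png')
D={}
for t in ['seated_top','long_block']:
    o=env.outline_of(t,p); D[t]=o
    for x in o[:2]:
        c=max(cv2.findContours(x['mask'].astype('uint8'),0,cv2.CHAIN_APPROX_NONE)[0],key=len)[:,0].astype(float)
        W=np.array([onplane(p,u,.02 if t[0]=='s' else s['position'][2]+.013,s)[:2] for u in c],'float32'); print(t,x['conf'],x['pixel'],cv2.minAreaRect(W*1000))
pickle.dump((s,p,D),open('d4.pkl','wb'))
E
```

```text
[0.45076061 0.12742839 0.1977519 ] [[ 2.90779563e-01 -1.08844054e-03  9.56789455e-01]
 [-9.56790057e-01 -1.42279990e-04  2.90779585e-01]
 [-1.80364295e-04 -9.99999398e-01 -1.08278120e-03]] 0.17774446195481283
seated_top 0.82 [96.4, 314.9] ((534.3472290039062, 155.9353485107422), (119.67646789550781, 61.623619079589844), 14.970409393310547)
long_block 0.85 [251.5, 318.9] ((452.2757263183594, 127.35977935791016), (94.11893463134766, 35.505027770996094), 17.70937728881836)
```

View pics/wrist4.png

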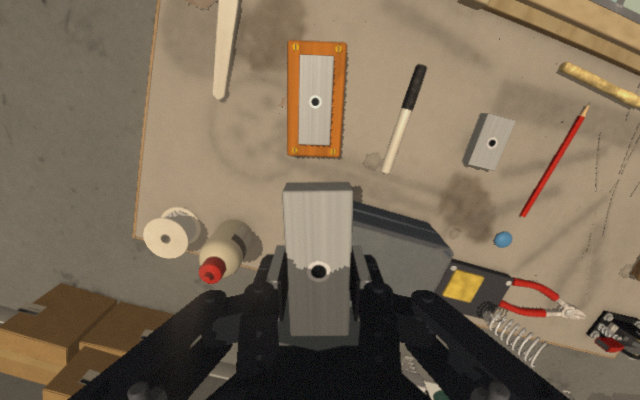

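The seated block's hole shows at (315,102), steel rows about 55–146 inside the orange holder, and the held block's hole is at (319,271). I'll triangulate the seated hole with the top image and measure the steel outline.

```bash
python3 - <<'E'
from h import *
import pickle
s0,d=pickle.load(open('d0.pkl','rb')); s,p,D=pickle.load(open('d4.pkl','rb'))
def dark(p,c,r=6,th=70):
    g=cv2.cvtColor(p['image'],cv2.COLOR_RGB2GRAY).astype(float); x0,y0=c
    Y,X=np.mgrid[y0-r:y0+r+1,x0-r:x0+r+1]; w=np.clip(th-g[y0-r:y0+r+1,x0-r:x0+r+1],0,None); return np.array([(X*w).sum(),(Y*w).sum()])/w.sum()
uw=dark(p,(315,102)); ut=dark(d['top'],(203,204)); us=dark(d['side'],(312,160)); uh=dark(p,(319,271))
print(uw,ut,us,uh)
def tri(obs):
    A=np.zeros((3,3));b=np.zeros(3)
    for q,u,st in obs:
        c,v=ray(q,u,st);M=np.eye(3)-np.outer(v,v);A+=M;b+=M@c
    X=np.linalg.solve(A,b); return X,[np.linalg.norm(proj(q,X,st)-u) for q,u,st in obs]
print(tri([(p,uw,s),(d['top'],ut,None)])); print(tri([(p,uw,s),(d['top'],ut,None),(d['side'],us,None)]))
for q,u,st in [(p,uw,s),(d['top'],ut,None),(d['side'],us,None)]: print('hole@.03',onplane(q,u,.03,st))
# steel mask
def steel(q,m,st,z):
    hsv=cv2.cvtColor(q['image'],cv2.COLOR_RGB2HSV)
    hull=cv2.convexHull(np.argwhere(m)[:,::-1].astype('int32')); M=np.zeros((400,640),'uint8'); cv2.fillConvexPoly(M,hull,1)
    k=((hsv[...,1]<60)&(hsv[...,2]>90)&(M>0)).astype('uint8'); k=cv2.morphologyEx(k,cv2.MORPH_OPEN,np.ones((3,3)))
    c=max(cv2.findContours(k,0,cv2.CHAIN_APPROX_NONE)[0],key=len)[:,0].astype(float)
    W=np.array([onplane(q,u,z,st)[:2] for u in c],'float32'); return cv2.minAreaRect(W*1000)
print('steel wrist',steel(p,D['seated_top'][0]['mask'],s,.03)); print('steel top',steel(d['top'],d['top','seated_top']['mask'],None,.03))
# held hole in tool frame at tool y=-.0132
T=np.array(p['tool_from_camera']); c,v=ray(p,uh,s); R=np.array(s['tool_rot']); c=R.T@(c-s['position']); v=R.T@v
for y in (-.0132,-.010,-.016): print('held hole tool',c+v*(y-c[1])/v[1])
E
```

```text
[314.76771005 101.51400329] [203.13291139 203.86708861] [nan nan] [318.25159993 271.69793381]
(array([0.53467235, 0.15611711, 0.03674376]), [np.float64(0.5652915916484967), np.float64(0.2942219588896928)])
(array([nan, nan, nan]), [np.float64(nan), np.float64(nan), np.float64(nan)])
hole@.03 [0.53424591 0.15642532 0.03      ]
hole@.03 [0.53581897 0.15745663 0.03      ]
hole@.03 [nan nan nan]
steel wrist ((534.2581176757812, 156.2627716064453), (88.77742004394531, 33.960670471191406), 14.65670394897461)
steel top ((535.2029418945312, 157.5537109375), (89.33468627929688, 33.82433319091797), 14.797484397888184)
held hole tool [ 0.00020372 -0.0132     -0.00128854]
held hole tool [ 0.00020296 -0.01       -0.00335311]
held hole tool [ 0.00020438 -0.016       0.00051795]<stdin>:6: RuntimeWarning: invalid value encountered in divide
```

Emit:
carry_out(
  plan=[
    [[-0.0005,0,0.025],[0,0,0],0.02],
    [[-0.0005,0,0.035],[0,0,0],0.02],
    [[-0.0005,0,0.035],[0,0,0],0.02],
    [[-0.0006,0.03,0.0324],[0,2.1,0],0.02],
    [[0,0.04,0],[0,0,0],0.02],
    [[0,0.04,0],[0,0,0],0.02],
    [[0,0.028,0],[0,0,0],0.02],
    [[0,0,0],[0,0,0],0.02],
  ],
)

```text
time_s: 7.55
position: [0.5709, 0.1669, 0.0584]
tool_rot: [[0.256, -0.005, 0.967], [-0.967, -0.0, 0.256], [-0.001, -1.0, -0.005]]
ft_force: [0.9, 0.2, -4.2]
grip_width: 0.0334
```

Emit:
carry_out(
  plan=[
    [[0,0,0],[0,0,0],0.02],
    [[0,0,0],[0,0,0],0.02],
  ],
)

```text
time_s: 7.8
position: [0.5726, 0.1675, 0.0618]
tool_rot: [[0.257, 0.003, 0.966], [-0.966, 0.0, 0.257], [0.0, -1.0, 0.003]]
ft_force: [-0.2, 0.3, -4.9]
grip_width: 0.0333
```

```bash
python3 - <<'E'
from h import *
s=env.observe(); print(s['position'],s['ft_force'],s['wrist_torque'])
c=np.array([.5345,.1565]);a=np.radians(14.8);u=np.array([np.cos(a),np.sin(a)]);v=np.array([-u[1],u[0]])
q=s['position'][:2]-c; R=s['tool_rot']; print('TCP along,across',q@u,q@v,'yaw',np.degrees(np.arctan2(R[1,2],R[0,2])), 'tilt',R[:,1])
p=env.get_image('wrist'); save(p,'wrist5.png')
p=env.get_image('side'); save(p,'side5.png')
cv2.imwrite('pics/side5c.png',cv2.resize(cv2.cvtColor(p['image'],cv2.COLOR_RGB2BGR)[80:230,220:420],None,fx=3.5,fy=3.5,interpolation=cv2.INTER_CUBIC))
E
```

```text
[0.57261772 0.1674833  0.06182271] [-0.22642884  0.26514122 -4.93060487] [-0.0004796  -0.01536896  0.00748407]
TCP along,across 0.039658743699356666 0.0008818994510954236 yaw 14.878534298694504 tilt [ 2.67021634e-03  2.06607281e-04 -9.99996414e-01]
```

View pics/wrist5.png

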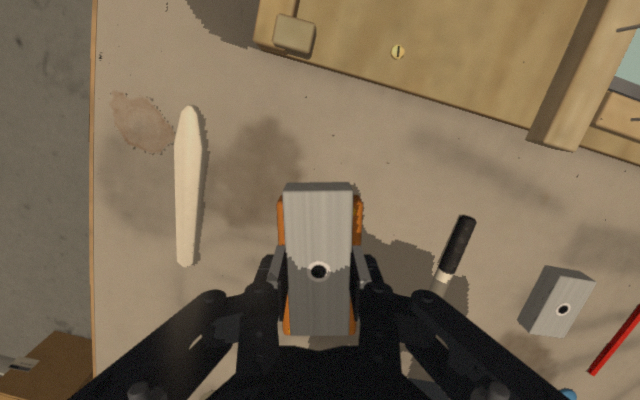

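View pics/side5c.png

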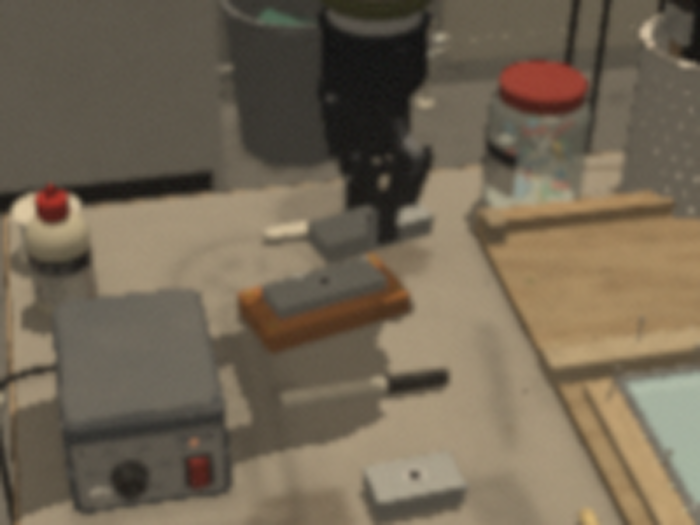

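The held block hovers over the +x end of the seated block and is aligned with it in both views. I'll lower slowly.

Emit:
carry_out(
  plan=[
    [[0,0.007,0],[0,0,0],0.02],
    [[0,0.007,0],[0,0,0],0.02],
    [[0,0.005,0],[0,0,0],0.02],
    [[0,0.003,0],[0,0,0],0.02],
    [[0,0,0],[0,0,0],0.02],
    [[0,0,0],[0,0,0],0.02],
  ],
)

```text
time_s: 8.65
position: [0.572, 0.1675, 0.0385]
tool_rot: [[0.257, 0.0, 0.966], [-0.966, 0.0, 0.257], [0.0, -1.0, 0.0]]
ft_force: [0.3, -0.6, -4.2]
grip_width: 0.0336
```

Emit:
carry_out(
  plan=[
    [[0,0.001,0],[0,0,0],0.02],
    [[0,0.001,0],[0,0,0],0.02],
    [[0,0,0],[0,0,0],0.02],
  ],
)

```text
time_s: 9.02
position: [0.5718, 0.1675, 0.0363]
tool_rot: [[0.257, -0.0, 0.966], [-0.966, -0.0, 0.257], [-0.0, -1.0, -0.0]]
ft_force: [0.1, -0.0, -5.1]
grip_width: 0.0331
```

Emit:
carry_out(
  plan=[
    [[0,0.001,0],[0,0,0],0.02],
    [[0,0.001,0],[0,0,0],0.02],
    [[0,0,0],[0,0,0],0.02],
  ],
)

```text
time_s: 9.4
position: [0.5719, 0.1675, 0.0348]
tool_rot: [[0.257, 0.0, 0.966], [-0.966, -0.0, 0.257], [0.0, -1.0, 0.0]]
ft_force: [-2.2, -1.1, 2.1]
grip_width: 0.0335
```

Contact came at the expected height. I'll add a little press, dwell, then slide.

Emit:
carry_out(
  plan=[
    [[0,0.0008,0],[0,0,0],0.02],
    [[0,0,0],[0,0,0],0.02],
    [[0,0,0],[0,0,0],0.02],
    [[0,0,0],[0,0,0],0.02],
  ],
)

```text
time_s: 9.9
position: [0.5719, 0.1675, 0.0348]
tool_rot: [[0.257, 0.001, 0.966], [-0.966, -0.0, 0.257], [0.0, -1.0, 0.001]]
ft_force: [-5.7, -0.6, 9.3]
grip_width: 0.0336
```

```bash
cat > chk.py <<'E'
from h import *
import sys
s=env.observe(); print(s['time_s'],s['position'],s['ft_force'],s['wrist_torque'])
c=np.array([.5345,.1565]);a=np.radians(14.8);u=np.array([np.cos(a),np.sin(a)]);v=np.array([-u[1],u[0]])
q=s['position'][:2]-c; R=s['tool_rot']; print('TCP along,across',q@u,q@v,'yaw',np.degrees(np.arctan2(R[1,2],R[0,2])), 'tilt',R[:,1])
n=sys.argv[1]
p=env.get_image('wrist'); save(p,f'wrist{n}.png')
p=env.get_image('side'); save(p,f'side{n}.png')
cv2.imwrite(f'pics/side{n}c.png',cv2.resize(cv2.cvtColor(p['image'],cv2.COLOR_RGB2BGR)[80:230,220:420],None,fx=3.5,fy=3.5,interpolation=cv2.INTER_CUBIC))
E
python3 chk.py 6
```

```text
9.9 [0.5719198  0.1675451  0.03478543] [-5.74389677 -0.62713744  9.25269271] [-0.14518748  0.89661403 -0.02586117]
TCP along,across 0.03899976531860648 0.001119935610055275 yaw 14.895250138563064 tilt [ 9.40157219e-04 -2.43141310e-05 -9.99999558e-01]
```

View pics/side6c.png

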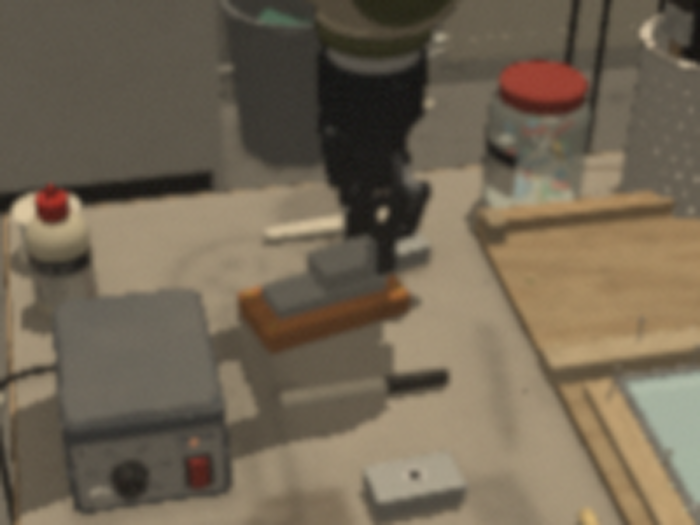

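View pics/wrist6.png

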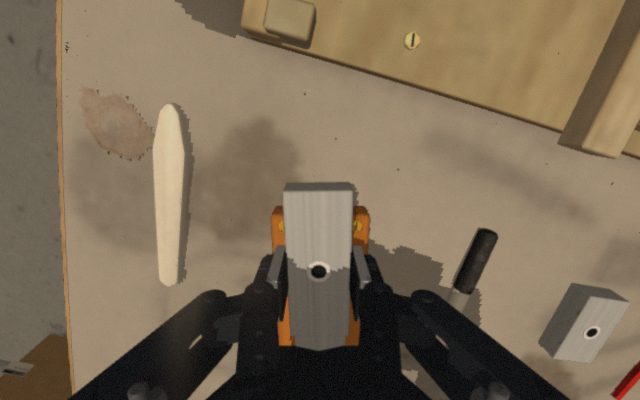

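The block rests flat on the seated block with about 38 mm overhanging, pressed at about 14 N and centred sideways. I'll start sliding it back.

Emit:
carry_out(
  plan=[
    [[0.0002,0,-0.003],[0,0,0],0.02],
    [[0.0002,0,-0.003],[0,0,0],0.02],
    [[0.0002,0,-0.003],[0,0,0],0.02],
    [[0.0002,0,-0.003],[0,0,0],0.02],
    [[0.0001,0,-0.003],[0,0,0],0.02],
    [[0.0001,0,-0.003],[0,0,0],0.02],
    [[0,0,-0.003],[0,0,0],0.02],
    [[0,0,-0.002],[0,0,0],0.02],
  ],
)

```text
time_s: 11.0
position: [0.5521, 0.1608, 0.0348]
tool_rot: [[0.257, 0.006, 0.966], [-0.967, 0.001, 0.257], [0.001, -1.0, 0.006]]
ft_force: [4.5, 1.1, 4.5]
grip_width: 0.0334
```

```bash
python3 chk.py 7
```

```text
11.0 [0.5521464  0.16076935 0.03480591] [4.54494814 1.09062491 4.54839604] [ 0.30260394 -0.85268038 -0.0218519 ]
TCP along,across 0.018151541770957656 -0.0003799900324943837 yaw 14.871315987378955 tilt [ 6.4012084e-03  7.2328257e-04 -9.9997925e-01]
```

View pics/side7c.png

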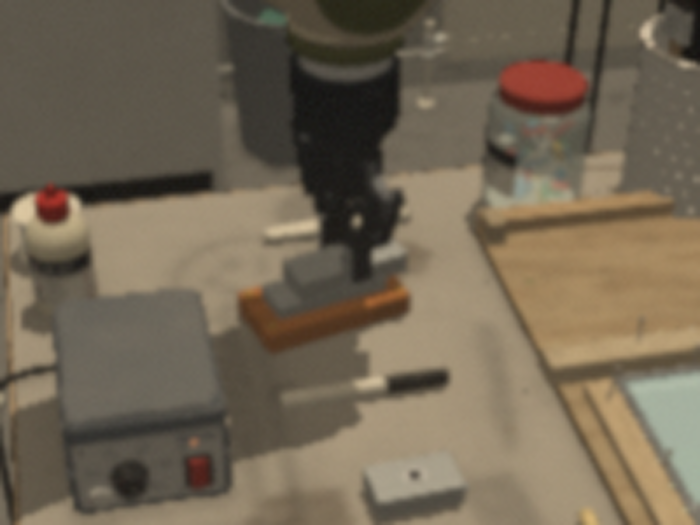

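View pics/wrist7.png

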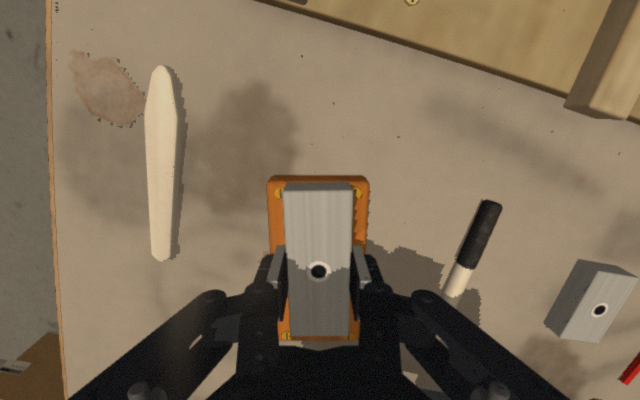

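About 17 mm still overhangs, and the side view shows the faces in contact. I'll finish the slide.

Emit:
carry_out(
  plan=[
    [[0,0.0002,-0.0025],[0,0,0],0.02],
    [[0,0,-0.0025],[0,0,0],0.02],
    [[0,0,-0.0025],[0,0,0],0.02],
    [[0,0,-0.0025],[0,0,0],0.02],
    [[0,0,-0.0025],[0,0,0],0.02],
    [[0,0,-0.0025],[0,0,0],0.02],
    [[0,0,0],[0,0,0],0.02],
    [[0,0,0],[0,0,0],0.02],
  ],
)

```text
time_s: 12.1
position: [0.5378, 0.1569, 0.0348]
tool_rot: [[0.257, 0.007, 0.966], [-0.967, 0.001, 0.257], [0.001, -1.0, 0.006]]
ft_force: [3.8, 1.2, 6.6]
grip_width: 0.0334
```

```bash
python3 chk.py 8
```

```text
12.1 [0.53777592 0.15690644 0.03479018] [3.82222603 1.21192863 6.62092014] [ 0.22593667 -0.71083699 -0.01371254]
TCP along,across 0.0032710637588480927 -0.0004438615972765642 yaw 14.871117550890943 tilt [ 6.54855761e-03  6.50530511e-04 -9.99978346e-01]
```

View pics/side8c.png

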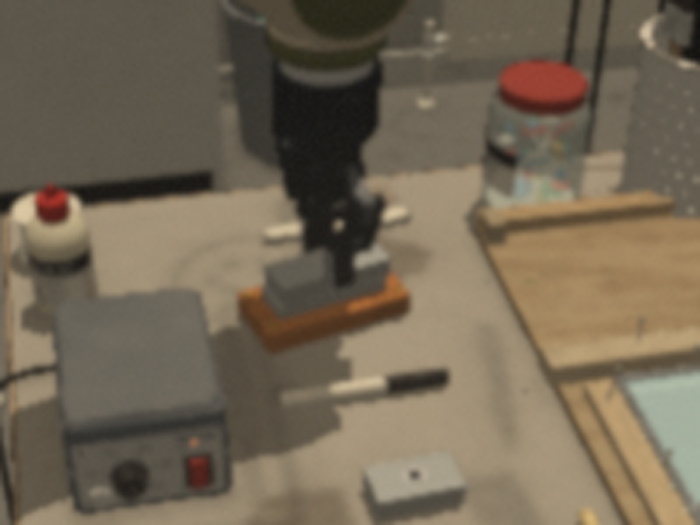

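View pics/wrist8.png

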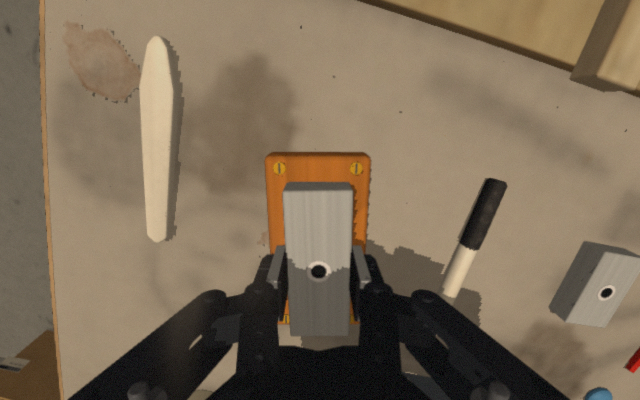

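Nearly flush, with about 2 mm to go. After the last nudge I'll ease the press, open, and rise.

Emit:
carry_out(
  plan=[
    [[0,0,-0.002],[0,0,0],0.02],
    [[0,0,0],[0,0,0],0.02],
    [[0,-0.0006,0],[0,0,0],0.02],
    [[0,0,0],[0,0,0],0.02],
    [[0,0,0],[0,0,0],0.045],
    [[0,0,0],[0,0,0],0.06],
    [[0,0,0],[0,0,0],0.06],
    [[0,0,0],[0,0,0],0.06],
  ],
  force=40,
)

```text
time_s: 13.2
position: [0.5333, 0.1563, 0.0338]
tool_rot: [[0.257, -0.001, 0.966], [-0.966, -0.0, 0.257], [-0.0, -1.0, -0.001]]
ft_force: [-0.1, 0.2, -0.1]
grip_width: 0.06
```

Emit:
carry_out(
  plan=[
    [[0,0,0],[0,0,0],0.06],
    [[0,-0.01,0],[0,0,0],0.06],
    [[0,-0.02,0],[0,0,0],0.06],
    [[0,-0.04,0],[0,0,0],0.06],
    [[0,-0.04,0],[0,0,0],0.06],
    [[0,-0.04,0],[0,0,0],0.06],
    [[0,0,-0.03],[0,0,0],0.06],
    [[0,0,-0.04],[0,0,0],0.06],
  ],
)

```text
time_s: 14.2
position: [0.4653, 0.1381, 0.1848]
tool_rot: [[0.257, 0.002, 0.966], [-0.966, 0.0, 0.257], [0.0, -1.0, 0.002]]
ft_force: [-0.5, -0.4, 0.6]
grip_width: 0.0602
```

Emit:
carry_out(
  plan=[
    [[0,0,0],[0,0,0],0.06],
    [[0,0,0],[0,0,0],0.06],
    [[0,0,0],[0,0,0],0.06],
  ],
)

```text
time_s: 14.58
position: [0.4666, 0.1384, 0.184]
tool_rot: [[0.257, 0.001, 0.966], [-0.966, 0.0, 0.257], [0.0, -1.0, 0.001]]
ft_force: [0.7, 1.0, -0.5]
grip_width: 0.0599
```

```bash
python3 chk.py 9; python3 - <<'E'
from h import *
s=env.observe(); p=env.get_image('wrist')
c=np.array([534.5,156.5]);a=np.radians(14.8);u=np.array([np.cos(a),np.sin(a)]);v=np.array([-u[1],u[0]])
for t,z in [('long_block',.048),('seated_top',.02),('short_block',.018)]:
    for x in env.outline_of(t,p)[:2]:
        W=np.array([onplane(p,q,z,s)[:2] for q in max(cv2.findContours(x['mask'].astype('uint8'),0,cv2.CHAIN_APPROX_NONE)[0],key=len)[:,0].astype(float)],'float32'); r=cv2.minAreaRect(W*1000); d=np.array(r[0])-c; print(t,x['conf'],x['pixel'],r,d@u,d@v)
E
```

```text
14.575 [0.46656471 0.13839769 0.18402843] [ 0.67575469  0.99329867 -0.48989168] [ 2.28432130e-02 -4.84315909e-02 -6.89512020e-05]
TCP along,across -0.07030558779503793 -0.000147951389254024 yaw 14.888625759277765 tilt [ 5.62153827e-04  6.16745495e-05 -9.99999840e-01]
long_block 0.81 [118.9, 318.6] ((533.6602783203125, 155.8692626953125), (89.53032684326172, 35.858116149902344), 16.02435874938965) -0.9729817286943733 -0.3953082373143235
seated_top 0.85 [107.2, 298.6] ((534.462890625, 156.1148223876953), (120.36558532714844, 62.88718032836914), 15.026102066040039) -0.1342701988015626 -0.3629192919195942
short_block 0.85 [154.4, 495.2] ((551.6187133789062, -45.5997314453125), (59.74842834472656, 44.70224380493164), 3.3712902069091797) -35.07474660012494 -199.7676499059685
```

View pics/wrist9.png

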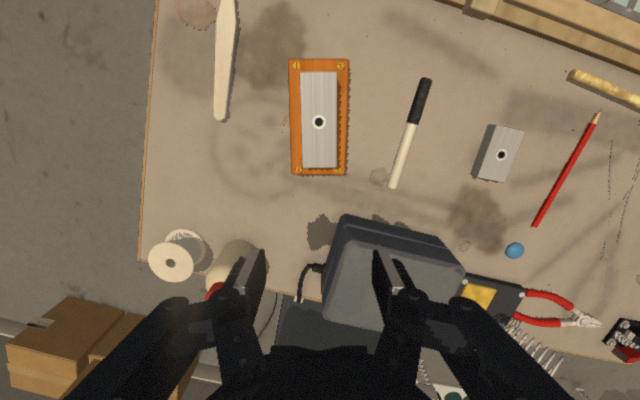

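View pics/side9c.png

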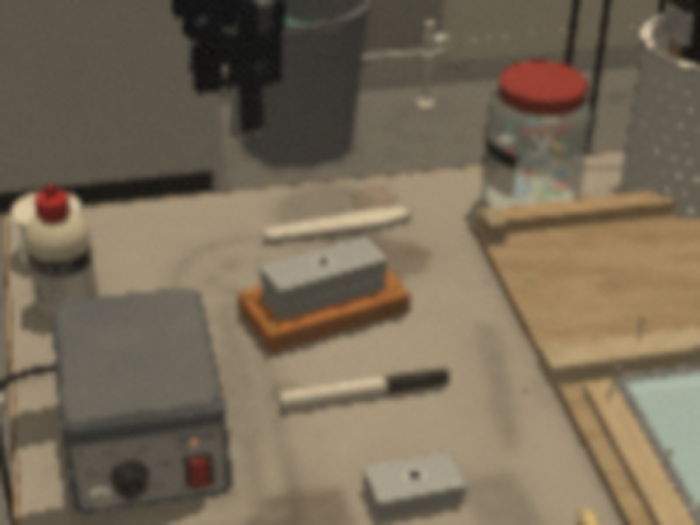

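The block lies flush, about 1 mm off along, 0.4 mm off across and 1° off in angle, and the gripper is clear. I'm handing in.

```bash
python3 -c "
from rig import env
print(env.close_job())"
```

```text
the job is handed in; nothing more can be done
None
```

The double block is made up and handed in at about 15 s of the 38 s allowed. The job reports no verdict, so this rests on my own checks.

I gripped the 90 mm block across its width and set it lengthwise on the seated block with about 38 mm over the far (+x) end. Contact came at the expected height. I pressed at about 14 N and slid it back in contact; midway I stopped with about 17 mm still hanging over. Then I slid it flush, let go and backed the gripper clear.

**Last checks:**
- **Flush:** the wrist view put the long block about 1 mm off along, 0.4 mm off across and about 1° off in angle. The side view shows it flat on the seated block.
- **Short block:** I never touched it, and it shows in the same place in the pictures. The last wrist outline put it about 5 mm from the first top-view figure. That outline took in the block's side face, so it is not a sign of movement.

**Measurements that disagreed:**
- **Seated block height:** triangulating its hole gave about 37 mm against the stated 30 mm. The contact height when setting the block down agreed with 30 mm.
- **Side-camera hole readings:** these were unusable, so I measured from the wrist and top cameras.

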